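Sweep stray nuts into the parts drawer

ROBOT

A 7-joint arm with a two-finger parallel gripper is mounted at the origin on the work surface. World frame = base frame: x ahead of the robot, y to its left, z up, the work surface at z = 0. Lengths are in m, angles in rad, forces in N, time in s.
With the tool pointing down it reaches from about 0.4 to 0.85 m from the base axis. Payload 10.4 kg.
Tool frame: the origin (TCP) lies on the mounting face of the last link; the fingertips stand 173 mm ahead of it and the grasp point (between the pads) lies 155 mm ahead of it (manip.tip_extent is the distance from the TCP to the fingertips, in m); z points along the fingers, y is the line along which they close (so a half turn about z gives the same grasp; the last joint's range is limited). The gripper opens to 85 mm and grips with 20 to 120 N. Pads are 22 mm wide; open, the fingers measure 114 mm over their backs; the gripper's body (76 mm by 85 mm) begins 54 mm behind the grasp point. The pads swing forward as they close: fully open they stand 13 mm farther back than shut.
Start: joints at [1.272, 0.332, -0.065, 1.46, 0.022, 1.35, -0.088], TCP at [0.17, -0.601, 0.405] pointing down, gripper open.
Joint ranges: [-2.6, 2.6], [-0.5, 2.12], [-1.47, 1.34], [0.16, 2.42], [-1.27, 4.41], [0.06, 2.06], [-2.6, 2.6]. Speed limits (rad/s): [2.22, 2.22, 2.79, 2.79, 3.14, 3.14, 3.14].

INTERFACE

Orientations are given as a unit quaternion [x, y, z, w].
In Python, from workcell import manip gives the robot as it stands.
- The arm moves only by the tool move_arm, never from a script. Its argument "plan" is one flat list of numbers, 7 for each row, row after row: the turn, a rotation vector about the tool's x, y, z in rad, then the shift along the tool's x, y, z in m, then the finger opening in m, from 0 to 0.0854. In form: [ax, ay, az, dx, dy, dz, gripper, ax, ay, az, dx, dy, dz, gripper, ...]. A call has 1 to 12 rows; each row is the pose to reach, as a shift and turn from the pose commanded when the call began, along the tool's axes at that moment; what a row does not reach only later rows make up. A row lasts 1/8 s, in which the tool goes at most 62.5 mm and 10.7 degrees, less where a joint would pass 70% of its speed; a pose out of reach is approached as far as the arm can. A call with a gripper value outside its range is refused whole. The fingers move at their own pace and stop on an object; "squeeze" is the grip in N (left out, the last holds). Time passes only in rows, so rows that repeat a pose let the fingers close. It gives the time, the measured TCP pose, the force, the opening and the grip force at its end, in the units of the state.
- manip.get_obs(): the state, without advancing time (a new reading comes with each control period).
- manip.camera(name): name is "side" or "top"; returns a dict with "color" (384x512x3 uint8, red, green, blue), "fx", "fy", "cx", "cy" (pixels), "cam_to_world" (4x4, takes a point from camera to world coordinates). Camera axes: x right, y down, z forward; pixel columns grow to the right and rows downward; lengths in m; the calibration is good to about 2 mm. A picture is of the moment at which its call begins. There is no depth.
- manip.hand_in(): hands the job in; it is judged then, once.
Trained networks look in a picture, given as the dict that the camera call returned (one of the last four; its "shot" number tells which), for a name from the list of things; names that differ only in an ending like _2 or _b are one class to them, and where a whole thing is asked for, a point or a joint stands for the part that bears it (a point fixed in the world has none). Each returns a list of dicts, best first, with "conf" (0 to 1); they miss things now and then, are a little off and sometimes report something else, mostly with a low value. They report only what shows in the picture. A call takes as long as a camera call. They do not tell look-alikes from the thing itself.
- manip.look_for(picture, label): "position" ([x, y, z] in m, in the coordinates of the camera as it stood for that picture, good to about 4 mm: the middle of the surface that is visible of it).
- manip.silhouettes(picture, label): "pixels" (384x512 bool, what is visible of it).
- manip.tip_of(picture, label): "position" ([x, y, z] in m, in the coordinates of the camera as it stood for that picture, good to about 4 mm: a listed point, or the origin of a listed thing).
The state is a dict: "clock": time; "joint_pos": joint angles; "joint_velocities": joint speeds; "tau": joint torques, N m; "position": TCP position; "ee_rot": TCP orientation; "ft_force": force on the tool from outside, world axes, zero at the start; "torque": the same for the moment, N m; "grip_width": opening from 0.0 (shut) to 1.0 (fully open); "grasp_force": force on a finger pad.
Only numpy, scipy, OpenCV 4.12 (cv2) and the standard library are available. Lean on these libraries where they do the work, as an engineer would, in place of code of your own. Each camera call takes 0.05 s, during which the arm holds its last target. There are 200 camera calls.

TASK

Three big hex nuts have been left lying on top of the parts cabinet. With your fingertips sweep them off its front edge, without pinching any of them or picking one up, so that they drop into the one drawer that stands open below, then push that drawer fully home. Leave everything else on the cabinet and the bench where it is.

Things in the scene. Friction and masses are not known exactly. Their poses are not given: they have to be found in the camera images.
- cabinet: Fixed grey sheet-steel small-parts cabinet, two rows of three drawers, 470 wide, 300 deep, 205 high. Origin: on the bench, straight below the middle of the front edge of its flat top. Its x axis points from the front to the back, y to the left as one faces the drawers, z up. The flat top is 205 above the bench, without rim or overhang; closed drawer fronts stand 6 mm proud of its front edge. The three upper drawers are centred at y = -150, 0 and 150.
- drawer1 (a joint): How far the one open drawer is pulled out, in m: 0 = fully home (a firm stop), starts at 0.11 to 0.13. It may be the left, middle or right one of the upper row. It slides along the cabinet's x axis with about 3 N of friction and stays where it is left; the other drawers are shut.
- drawer_front (a point): Middle of the upper edge of the outer face of the open drawer's front plate, 196 above the bench; moves with the drawer, axes as the cabinet's. The plate is 146 wide and 88 high; a scoop pull, standing 21 mm out towards the robot, sits from 33 to 55 mm below this edge, and the plate above it is flat but for a 2 mm thick label holder.
- drawer_floor (a point): Middle of the inner floor of the open drawer, 113 above the bench; moves with the drawer, axes as the cabinet's. The inside is 130 wide (y) and 267 long (x), with 3 mm side walls 71 high. Its front part, outside the cabinet, lies open below the front edge of the cabinet's top.
- nut1: Large loose hexagon nut of plain steel, 36 across flats, 42 across corners, 21 high, about 110 g, lying flat on the cabinet's top 45 to 85 mm from its front edge (the three lie roughly 150 apart, side by side). Origin at its centre, z along its hole.
- nut2: Large loose hexagon nut of plain steel, 36 across flats, 42 across corners, 21 high, about 110 g, lying flat on the cabinet's top 45 to 85 mm from its front edge (the three lie roughly 150 apart, side by side). Origin at its centre, z along its hole.
- nut3: Large loose hexagon nut of plain steel, 36 across flats, 42 across corners, 21 high, about 110 g, lying flat on the cabinet's top 45 to 85 mm from its front edge (the three lie roughly 150 apart, side by side). Origin at its centre, z along its hole.
- jar: Small closed glass jar, diameter 50, height 52, standing on the cabinet's top behind the nuts; leave alone. Origin: centre of its underside.
- bearing: Ball bearing, diameter 52, height 15, lying on the cabinet's top behind the nuts; leave alone. Origin: centre of its underside.
- padlock: Brass padlock lying on the cabinet's top, body 36 by 44 by 20, shackle reaching 47 mm from the origin along its x axis; leave alone. Origin: centre of the body's underside.
- tape: Black tape measure lying on the cabinet's top, 60 by 60 by 30; leave alone. Origin: centre of its underside.
- screwdriver: Screwdriver lying on the bench left of the cabinet; leave alone.
- wrench: Wrench lying on the bench right of the cabinet; leave alone.
- spray: Spray can, diameter 66, height 190, on the bench left of the cabinet; leave alone. Origin: centre of its underside.
- grease: Grease tin, diameter 90, height 85, on the bench right of the cabinet; leave alone. Origin: centre of its underside.
There are look-alikes about, which are no part of the job. Leave any green or orange look-alike of the nut1 alone.

How it is judged:
On the way, in this order (a step that is already met when the one before it is completed fails the run):
1. all three nuts lie in the drawer while it is still open (x of nut1 in the frame of drawer_floor between -0.135 and 0.132 m and y of nut1 in the frame of drawer_floor between -0.065 and 0.065 m and z of nut1 in the frame of drawer_floor between 0 and 0.065 m and x of nut2 in the frame of drawer_floor between -0.135 and 0.132 m and y of nut2 in the frame of drawer_floor between -0.065 and 0.065 m and z of nut2 in the frame of drawer_floor between 0 and 0.065 m and x of nut3 in the frame of drawer_floor between -0.135 and 0.132 m and y of nut3 in the frame of drawer_floor between -0.065 and 0.065 m and z of nut3 in the frame of drawer_floor between 0 and 0.065 m and value of joint drawer1 above 0.03 m), for 0.2 s.
2. the drawer is pushed home (value of joint drawer1 below 0.006 m), for 0.2 s.
At the end, for the whole second after the job is handed in: All three nuts lie at rest inside the drawer (below the rim of its walls) and the drawer is home to within 6 mm (x of nut1 in the frame of drawer_floor between -0.135 and 0.132 m and y of nut1 in the frame of drawer_floor between -0.065 and 0.065 m and z of nut1 in the frame of drawer_floor between 0 and 0.065 m and x of nut2 in the frame of drawer_floor between -0.135 and 0.132 m and y of nut2 in the frame of drawer_floor between -0.065 and 0.065 m and z of nut2 in the frame of drawer_floor between 0 and 0.065 m and x of nut3 in the frame of drawer_floor between -0.135 and 0.132 m and y of nut3 in the frame of drawer_floor between -0.065 and 0.065 m and z of nut3 in the frame of drawer_floor between 0 and 0.065 m and value of joint drawer1 below 0.006 m and linear speed of each of nut1, nut2, nut3 below 0.02 m/s); the robot touches nothing.
It fails at once if a nut is pinched or pressed hard (over 20 N from the fingers) (contact force between the fingers and nut1 above 20 N or contact force between the fingers and nut2 above 20 N or contact force between the fingers and nut3 above 20 N).
It fails at once if a nut is lifted: its centre rises more than 20 mm above where it lay on the cabinet's top (height (world z) of any of nut1, nut2, nut3 above 0.2355 m).
It fails at once if something else on the cabinet or the bench is shifted by more than 25 mm (distance of any of jar, bearing, padlock, tape, screwdriver, wrench, spray, grease from where it was at the start of the episode above 0.025 m).
It fails at once if the jar, the spray can or the grease tin is tipped (angle between any of jar, spray, grease's own z axis and vertical above 0.5 rad).
It also fails if it takes over 72 s, if anything falls off the work surface, if the arm or the gripper's body presses on something with over 40 N, if the wrist force passes 120 N, or if a joint passes its speed limit or range.

## Working session

There is one attempt and no reset: what is moved stays moved. The work goes in short steps, Python scripts to look and compute and a tool call to move; the robot and the scene stay as the last step left them, time stands still between calls to the robot, and variables do not carry over. Pictures are saved under pics/ and viewed, at most 10 in all, crops included, and the job is handed in when it is done.

Besides the shell and the picture viewer there is one more tool, called after "Request:" by a JSON object that holds its "method" and its "body", one argument or row to a line. move_arm: Moves the arm, as the interface text tells. Its arguments: {"type":"object","properties":{"plan":{"type":"array","items":{"type":"number"}},"squeeze":{"type":"number"}},"required":["plan"]}

```bash
mkdir -p pics; ls
cat > h.py <<'E'
import numpy as np, cv2
from scipy.spatial.transform import Rotation as R
from workcell import manip
def save(p,n): cv2.imwrite('pics/'+n,p['color'][:,:,::-1])
def w(p,x): return (p['cam_to_world']@np.r_[x,1])[:3]
def ray(p,u,v,z):
    T=p['cam_to_world']; d=T[:3,:3]@np.array([(u-p['cx'])/p['fx'],(v-p['cy'])/p['fy'],1]); o=T[:3,3]
    return o+d*(z-o[2])/d[2]
def proj(p,x):
    c=np.linalg.inv(p['cam_to_world'])@np.r_[x,1]; return np.array([p['fx']*c[0]/c[2]+p['cx'],p['fy']*c[1]/c[2]+p['cy']])
E
python3 - <<'E'
from h import *
o=manip.get_obs(); print(o['clock'],o['position'],R.from_quat(o['ee_rot']).as_matrix().round(3).tolist(),o['ft_force'])
for n in ['top','side']:
    p=manip.camera(n); save(p,n+'0.png'); print(n,p['cam_to_world'].round(3).tolist(),p['fx'])
    for l in ['nut1','cabinet','drawer_front','drawer_floor','jar','bearing','padlock','tape']:
        for d in manip.tip_of(p,l)[:5]: print(l,round(d['conf'],2),w(p,d['position']).round(3),proj(p,w(p,d['position'])).round())
E
```

```text
pics
0.0 [ 0.17014609 -0.60126659  0.40391513] [[0.962, 0.272, -0.0], [0.272, -0.962, 0.001], [-0.0, -0.001, -1.0]] [-0.82226075  0.340955   -0.59613049]
top [[0.005, -0.982, 0.189, 0.248], [-1.0, -0.005, -0.001, 0.001], [0.002, -0.189, -0.982, 1.732], [0.0, 0.0, 0.0, 1.0]] 476.7030739058351
nut1 0.62 [ 0.526 -0.278  0.01 ] [332. 212.]
nut1 0.61 [ 0.685 -0.34   0.008] [347. 170.]
nut1 0.59 [ 0.629 -0.014  0.21 ] [260. 171.]
nut1 0.43 [ 0.631 -0.146  0.214] [301. 170.]
nut1 0.43 [0.652 0.151 0.214] [210. 164.]
cabinet 0.93 [ 0.568 -0.004 -0.006] [257. 201.]
cabinet 0.42 [ 0.597  0.447 -0.002] [135. 192.]
drawer_front 0.61 [0.459 0.152 0.199] [209. 222.]
drawer_floor 0.98 [0.596 0.145 0.114] [214. 187.]
jar 0.73 [ 0.756 -0.089  0.203] [283. 135.]
bearing 0.7 [0.757 0.074 0.205] [234. 134.]
padlock 0.59 [0.769 0.167 0.207] [206. 130.]
padlock 0.43 [ 0.568 -0.002 -0.003] [256. 201.]
tape 0.7 [ 0.772 -0.182  0.205] [310. 130.]
side [[0.952, -0.235, 0.196, 0.339], [-0.306, -0.744, 0.594, -0.683], [0.006, -0.625, -0.78, 1.04], [0.0, 0.0, 0.0, 1.0]] 360.1031492075987
nut1 0.57 [0.656 0.145 0.217] [268. 139.]
nut1 0.56 [ 0.633 -0.014  0.217] [278. 175.]
nut1 0.54 [ 0.687 -0.342  0.013] [329. 295.]
nut1 0.5 [ 0.635 -0.145  0.215] [294. 208.]
nut1 0.41 [ 0.623 -0.304  0.011] [304. 290.]
cabinet 0.61 [ 0.573 -0.003 -0.   ] [257. 217.]
drawer_front 0.6 [0.459 0.148 0.194] [210. 156.]
drawer_floor 0.88 [0.602 0.146 0.114] [252. 164.]
bearing 0.7 [0.76  0.064 0.207] [306. 151.]
padlock 0.51 [0.773 0.168 0.205] [297. 130.]
tape 0.79 [ 0.766 -0.18   0.206] [341. 208.]
```

Run:
```python
import cv2
a=cv2.imread('pics/top0.png')[100:240,110:380]; b=cv2.imread('pics/side0.png')[100:320,180:400]
cv2.imwrite('pics/topc.png',cv2.resize(a,None,fx=2.9,fy=2.9,interpolation=cv2.INTER_CUBIC))
cv2.imwrite('pics/sidec.png',cv2.resize(b,None,fx=2.7,fy=2.7,interpolation=cv2.INTER_CUBIC))
```

```text
(no output)
```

View pics/topc.png

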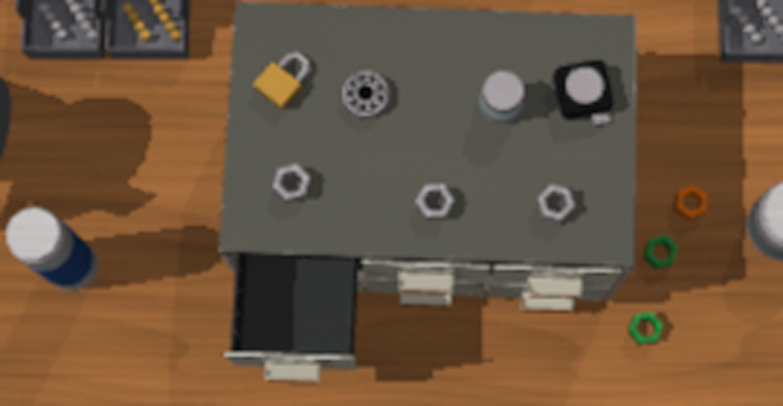

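View pics/sidec.png

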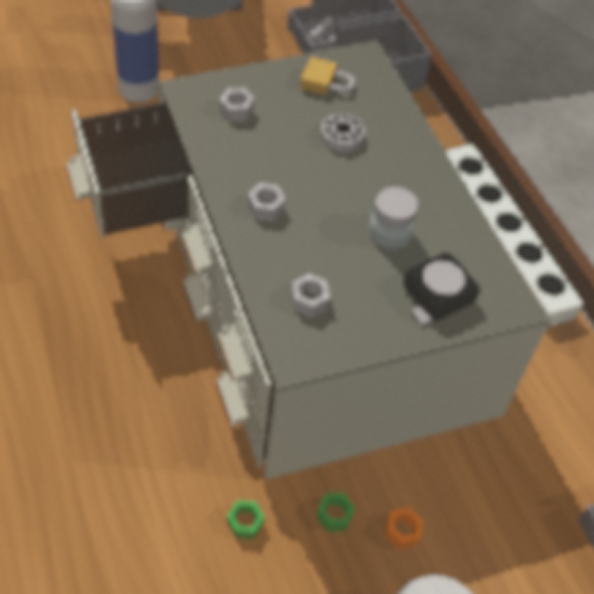

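The three steel nuts on the cabinet top are at top-view pixels (210,164), (260,171) and (301,170), which makes them nut1–3. The green and orange nuts on the bench, at (337,187), (332,212) and (347,170), are look-alikes, so I leave them alone. The left drawer (y ≈ +0.15) is the open one. The enlarged crops confirm all of this. Next I refine the cabinet yaw and plan the first approach.

```bash
cat >> h.py <<'E'
def goal(x,y,z,yd):
    "shift/turn from present pose to: fingertip(tip_extent) at x,y,z, tool down, tool y along yd deg (mod 180)"
    o=manip.get_obs(); R0=R.from_quat(o['ee_rot']); best=None
    for k in (0,180):
        a=np.radians(yd+k); Y=np.array([np.cos(a),np.sin(a),0]); Z=np.array([0,0,-1.]); X=np.cross(Y,Z)
        rv=(R0.inv()*R.from_matrix(np.c_[X,Y,Z])).as_rotvec()
        if best is None or np.linalg.norm(rv)<np.linalg.norm(best): best=rv
    t=np.array([x,y,z+manip.tip_extent])-o['position']
    print('turn',best.round(3),'shift',R0.inv().apply(t).round(4),'tip',(o['position']-[0,0,manip.tip_extent]).round(4),'t',o['clock'],'F',o['ft_force'].round(1),'j7',o['joint_pos'][6].round(2),'w',round(o['grip_width'],2))
E
python3 - <<'E'
from h import *
print(manip.tip_extent)
p=manip.camera('top')
P=[ray(p,110+u/2.9,100+v/2.9,.205) for u,v in [(220,252),(630,265),(237,3),(634,15)]]
print(np.round(P,3).tolist(), 'front w',np.linalg.norm(P[0]-P[1]))
for a,b in [(1,0),(3,2)]:
    d=P[b]-P[a]; print('yaw deg',np.degrees(np.arctan2(-d[0],d[1])))
for l in ['cabinet','nut1','drawer_front','jar','bearing']:
  for n in ['top','side']:
    p=manip.camera(n)
    for d in manip.tip_of(p,l)[:5]:
        x=w(p,d['position'])
        if l!='nut1' or x[2]>.15: print(n,l,round(d['conf'],2),x.round(3))
goal(0.695,0.15,0.26,90)
E
```

```text
0.1734
[[0.575, 0.229, 0.205], [0.563, -0.233, 0.205], [0.873, 0.219, 0.205], [0.861, -0.245, 0.205]] front w 0.46278969714203544
yaw deg -1.5559077691918808
yaw deg -1.5156891613941155
top cabinet 0.9 [ 0.568  0.002 -0.001]
side cabinet 0.95 [ 0.574 -0.004  0.001]
side cabinet 0.2 [ 0.635 -0.016  0.218]
top nut1 0.62 [0.654 0.151 0.217]
top nut1 0.57 [ 0.631 -0.147  0.216]
side nut1 0.68 [ 0.766 -0.179  0.209]
side nut1 0.63 [0.657 0.143 0.22 ]
side nut1 0.55 [ 0.633 -0.147  0.217]
top drawer_front 0.75 [0.455 0.151 0.196]
top drawer_front 0.23 [ 0.372 -0.422  0.   ]
side drawer_front 0.58 [0.462 0.148 0.195]
side drawer_front 0.57 [0.758 0.063 0.207]
top jar 0.52 [ 0.757 -0.087  0.201]
side jar 0.69 [ 0.752 -0.09   0.205]
top bearing 0.76 [0.758 0.068 0.208]
side bearing 0.74 [0.76  0.066 0.207]
turn [ 0.    -0.     0.276] shift [ 0.7096 -0.5801 -0.0287] tip [ 0.1702 -0.6014  0.2313] t 1.95 F [ 0.  -0.4  0.2] j7 -0.09 w 1.0
```

Request:
{"method": "move_arm", "body": {
  "plan": [0,0,0.15,0,0,-0.07,0.03,0,0,0.302,0.714,-0.579,-0.07,0.03,0,0,0.302,0.714,-0.579,-0.07,0.03,0,0,0.302,0.714,-0.579,-0.07,0.03,0,0,0.302,0.714,-0.579,-0.07,0.03,0,0,0.302,0.714,-0.579,-0.07,0.03,0,0,0.302,0.714,-0.579,-0.07,0.03,0,0,0.302,0.714,-0.579,-0.07,0.03,0,0,0.302,0.714,-0.579,-0.07,0.03,0,0,0.302,0.714,-0.579,-0.07,0.03,0,0,0.302,0.714,-0.579,-0.07,0.03,0,0,0.302,0.714,-0.579,-0.07,0.03]
}}

```text
clock: 3.45
position: [0.5669, -0.0378, 0.4732]
ee_rot: [1.0, -0.013, 0.0, 0.0]
ft_force: [0.7, -0.5, -0.4]
grip_width: 0.35
grasp_force: 0.0
```

```bash
python3 -c "
from h import *
goal(0.70,0.149,0.213,88.5)"
```

```text
turn [ 0.    -0.001 -0.001] shift [ 0.1279 -0.1903  0.0868] tip [ 0.5669 -0.0378  0.2998] t 3.45 F [ 0.7 -0.5 -0.4] j7 -1.71 w 0.35
```

Request:
{"method": "move_arm", "body": {
  "plan": [0,0,0,0.035,-0.05,0,0.03,0,0,0,0.07,-0.1,0,0.03,0,0,0,0.1,-0.15,0,0.03,0,0,0,0.128,-0.19,0,0.03,0,0,0,0.128,-0.19,0,0.03,0,0,0,0.128,-0.19,0.03,0.03,0,0,0,0.128,-0.19,0.06,0.03,0,0,0,0.128,-0.19,0.08,0.03,0,0,0,0.128,-0.19,0.088,0.03,0,0,0,0.128,-0.19,0.088,0.03,0,0,0,0.128,-0.19,0.088,0.03]
}}

```text
clock: 4.82
position: [0.6992, 0.1473, 0.3862]
ee_rot: [1.0, -0.013, 0.001, -0.0]
ft_force: [-0.5, -0.8, 0.4]
grip_width: 0.347
grasp_force: 0.0
```

Run:
```python
from h import *
goal(0.57,0.148,0.212,88.5)
p=manip.camera('side'); save(p,'s1.png')
a=p['color'][80:280,180:380,::-1]; cv2.imwrite('pics/s1c.png',cv2.resize(a,None,fx=2.5,fy=2.5,interpolation=cv2.INTER_CUBIC))
```

```text
turn [-0.    -0.002 -0.   ] shift [-0.1292  0.0027  0.0005] tip [0.6992 0.1473 0.2128] t 4.825 F [-0.5 -0.8  0.4] j7 -2.06 w 0.35
```

View pics/s1c.png

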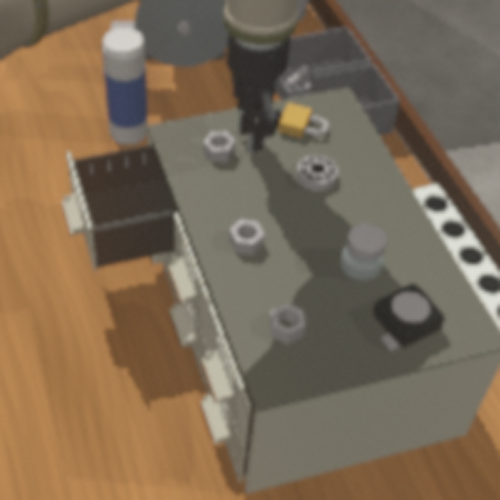

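The picture shows the two fingertips standing behind nut1 (nut at crop 219,146; fingers at 257,138). Now I push nut1 forward over the edge.

Request:
{"method": "move_arm", "body": {
  "plan": [0,0,0,-0.012,0,0,0.03,0,0,0,-0.024,0,0,0.03,0,0,0,-0.036,0,0,0.03,0,0,0,-0.048,0,0,0.03,0,0,0,-0.06,0,0,0.03,0,0,0,-0.072,0,0,0.03,0,0,0,-0.084,0,0,0.03,0,0,0,-0.096,0,0,0.03,0,0,0,-0.108,0,0,0.03,0,0,0,-0.12,0,0,0.03,0,0,0,-0.132,0,0,0.03,0,0,0,-0.132,0,0,0.03]
}}

```text
clock: 6.38
position: [0.5663, 0.1509, 0.385]
ee_rot: [1.0, -0.013, 0.0, 0.0]
ft_force: [0.3, -0.7, 0.6]
grip_width: 0.352
grasp_force: 0.0
```

Run:
```python
from h import *
for n in ['top','side']:
    p=manip.camera(n); save(p,n+'2.png')
    for d in manip.tip_of(p,'nut1')[:6]: print(n,round(d['conf'],2),w(p,d['position']).round(3))
goal(0.632,-0.065,0.262,-1.5)
```

```text
top 0.62 [ 0.624 -0.3    0.012]
top 0.49 [ 0.684 -0.34   0.007]
top 0.44 [ 0.52  -0.276  0.011]
top 0.41 [ 0.634 -0.148  0.215]
side 0.69 [ 0.528 -0.288  0.014]
side 0.63 [0.531 0.153 0.125]
side 0.49 [ 0.622 -0.304  0.012]
side 0.48 [ 0.636 -0.147  0.216]
side 0.44 [ 0.688 -0.343  0.007]
side 0.43 [ 0.633 -0.014  0.22 ]
turn [-0.   -0.    1.57] shift [ 0.0703  0.2138 -0.0507] tip [0.5674 0.1506 0.2113] t 6.575 F [ 0.6  0.3 -0.5] j7 -2.09 w 0.35
```

nut1 now lies flat in the drawer, measured at z = 0.125. Next I go to the right side of nut2.

Request:
{"method": "move_arm", "body": {
  "plan": [0,0,0,0,0,-0.04,0.03,0,0,0.18,0.01,0.03,-0.058,0.03,0,0,0.36,0.02,0.06,-0.058,0.03,0,0,0.54,0.03,0.09,-0.058,0.03,0,0,0.72,0.05,0.12,-0.058,0.03,0,0,0.9,0.07,0.15,-0.058,0.03,0,0,1.08,0.07,0.18,-0.058,0.03,0,0,1.26,0.07,0.207,-0.058,0.03,0,0,1.44,0.07,0.207,-0.058,0.03,0,0,1.57,0.07,0.207,-0.058,0.03,0,0,1.57,0.07,0.207,-0.058,0.03,0,0,1.57,0.07,0.207,-0.058,0.03]
}}

```text
clock: 8.07
position: [0.6334, -0.0637, 0.4294]
ee_rot: [0.747, -0.665, -0.022, 0.01]
ft_force: [0.6, -1.5, -2.6]
grip_width: 0.356
grasp_force: 0.0
```

```bash
python3 -c "
from h import *
goal(0.632,-0.058,0.212,-1.5)"
```

```text
turn [0.046 0.018 0.142] shift [-0.0049 -0.0012  0.0441] tip [ 0.6334 -0.0637  0.256 ] t 8.075 F [ 0.6 -1.5 -2.6] j7 -2.6 w 0.36
```

Joint 7 is at its limit because I turned it the wrong way. I correct the small tilt, then turn the other way by a half turn, which gives the same finger line.

Request:
{"method": "move_arm", "body": {
  "plan": [0.046,0.018,-0.1,-0.005,0,-0.01,0.03,0.046,0.018,-0.1,-0.005,0,-0.01,0.03]
}}

```text
clock: 8.32
position: [0.6339, -0.0581, 0.4394]
ee_rot: [0.78, -0.625, -0.001, -0.002]
ft_force: [0.1, -0.8, -0.0]
grip_width: 0.351
grasp_force: 0.0
```

```bash
python3 -c "
from h import *
goal(0.632,-0.058,0.212,-1.5)"
```

```text
turn [-0.002  0.005  0.246] shift [-0.0003  0.0019  0.054 ] tip [ 0.6339 -0.0581  0.266 ] t 8.325 F [ 0.1 -0.8 -0. ] j7 -2.52 w 0.35
```

Request:
{"method": "move_arm", "body": {
  "plan": [0,0,-0.18,0,0,0,0.03,0,0,-0.36,0,0,0,0.03,0,0,-0.54,0,0,0,0.03,0,0,-0.72,0,0,0,0.03,0,0,-0.9,0,0,0,0.03,0,0,-1.08,0,0,0,0.03,0,0,-1.26,0,0,0,0.03,0,0,-1.44,0,0,0,0.03,0,0,-1.62,0,0,0,0.03,0,0,-1.8,0,0,0,0.03,0,0,-1.98,0,0,0,0.03,0,0,-2.16,0,0,0,0.03]
}}

```text
clock: 9.82
position: [0.6333, -0.0592, 0.4394]
ee_rot: [0.919, 0.395, 0.002, -0.003]
ft_force: [-0.6, 0.3, 0.4]
grip_width: 0.353
grasp_force: 0.0
```

```bash
python3 -c "
from h import *
goal(0.632,-0.058,0.212,-1.5)"
```

```text
turn [-0.002 -0.008 -0.733] shift [-0.0004 -0.0015  0.054 ] tip [ 0.6333 -0.0592  0.266 ] t 9.825 F [-0.6  0.3  0.4] j7 -0.54 w 0.35
```

Request:
{"method": "move_arm", "body": {
  "plan": [0,0,-0.18,0,0,0,0.03,0,0,-0.36,0,0,0,0.03,0,0,-0.54,0,0,0.01,0.03,0,0,-0.733,0,0,0.02,0.03,0,0,-0.733,0,0,0.035,0.03,0,0,-0.733,0,0,0.047,0.03,0,0,-0.733,0,0,0.054,0.03,0,0,-0.733,0,0,0.054,0.03]
}}

```text
clock: 10.82
position: [0.6335, -0.0587, 0.3847]
ee_rot: [0.718, 0.696, 0.002, -0.002]
ft_force: [-0.2, -0.2, 0.9]
grip_width: 0.351
grasp_force: 0.0
```

```bash
python3 -c "
from h import *
goal(0.636,0.108,0.212,-1.5)"
```

```text
turn [ 0.    -0.006 -0.005] shift [ 0.1667 -0.0027  0.0004] tip [ 0.6335 -0.0587  0.2113] t 10.825 F [-0.2 -0.2  0.9] j7 0.16 w 0.35
```

Request:
{"method": "move_arm", "body": {
  "plan": [0,0,0,0.012,0,0,0.03,0,0,0,0.024,0,0,0.03,0,0,0,0.036,0,0,0.03,0,0,0,0.048,0,0,0.03,0,0,0,0.06,0,0,0.03,0,0,0,0.072,0,0,0.03,0,0,0,0.084,0,0,0.03,0,0,0,0.096,0,0,0.03,0,0,0,0.108,0,0,0.03,0,0,0,0.12,0,0,0.03,0,0,0,0.132,0,0,0.03,0,0,0,0.14,0,0,0.03]
}}

```text
clock: 12.32
position: [0.6378, 0.0822, 0.3861]
ee_rot: [0.717, 0.697, 0.003, -0.002]
ft_force: [0.5, -1.1, -1.0]
grip_width: 0.353
grasp_force: 0.2
```

Run:
```python
from h import *
for n in ['top','side']:
    p=manip.camera(n); save(p,n+'3.png')
    for d in manip.tip_of(p,'nut1')[:8]:
        x=w(p,d['position'])
        if x[2]>.1:print(n,round(d['conf'],2),x.round(3))
goal(0.636,0.114,0.212,-1.5)
```

```text
top 0.64 [ 0.635 -0.148  0.211]
side 0.72 [ 0.635 -0.143  0.217]
side 0.54 [0.638 0.107 0.217]
turn [ 0.001 -0.006 -0.004] shift [ 0.0329 -0.0028  0.001 ] tip [0.6378 0.081  0.2128] t 12.525 F [ 0.7  0.1 -1.2] j7 -0.07 w 0.36
```

Request:
{"method": "move_arm", "body": {
  "plan": [0,0,0,0.012,0,0,0.03,0,0,0,0.024,0,0,0.03,0,0,0,0.036,0,0,0.03,0,0,0,0.036,0,0,0.03,0,0,0,0.015,0,0,0.03,0,0,0,0.01,0,-0.04,0.03,0,0,-0.18,0.02,0.01,-0.058,0.03,0,0,-0.36,0.04,0.02,-0.058,0.03,0,0,-0.54,0.05,0.03,-0.058,0.03,0,0,-0.72,0.066,0.044,-0.058,0.03,0,0,-0.9,0.066,0.044,-0.058,0.03,0,0,-1.08,0.066,0.044,-0.058,0.03]
}}

```text
clock: 14.02
position: [0.684, 0.1429, 0.4445]
ee_rot: [0.256, 0.967, 0.003, -0.0]
ft_force: [-0.8, 0.3, 0.7]
grip_width: 0.353
grasp_force: 0.0
```

Run:
```python
from h import *
for n in ['top','side']:
    p=manip.camera(n)
    for d in manip.tip_of(p,'nut1')[:8]:
        x=w(p,d['position'])
        if x[2]>.1:print(n,round(d['conf'],2),x.round(3))
goal(0.686,0.146,0.212,88.5)
```

```text
side 0.64 [0.641 0.143 0.22 ]
side 0.62 [ 0.637 -0.147  0.218]
side 0.43 [0.531 0.152 0.123]
turn [ 0.006 -0.    -0.501] shift [-0.0008  0.0028  0.0594] tip [0.6838 0.1436 0.2713] t 14.225 F [ 0.  -0.  -0.4] j7 0.87 w 0.35
```

Request:
{"method": "move_arm", "body": {
  "plan": [0,0,-0.18,0,0,0,0.03,0,0,-0.36,0,0,0,0.03,0,0,-0.501,0,0.002,0,0.03,0,0,-0.501,0,0.002,0.02,0.03,0,0,-0.501,0,0.002,0.04,0.03,0,0,-0.501,0,0.002,0.053,0.03,0,0,-0.501,0,0.002,0.059,0.03,0,0,-0.501,0,0.002,0.059,0.03]
}}

```text
clock: 15.22
position: [0.6848, 0.1474, 0.3857]
ee_rot: [0.01, 1.0, 0.003, 0.001]
ft_force: [-0.7, -0.1, 0.5]
grip_width: 0.348
grasp_force: 0.0
```

```bash
python3 -c "
from h import *
goal(0.566,0.149,0.212,88.5)"
```

```text
turn [0.006 0.001 0.005] shift [ 0.1188 -0.0009  0.0002] tip [0.6848 0.1474 0.2123] t 15.225 F [-0.7 -0.1  0.5] j7 1.35 w 0.35
```

Request:
{"method": "move_arm", "body": {
  "plan": [0,0,0,0.012,0,0,0.03,0,0,0,0.024,0,0,0.03,0,0,0,0.036,0,0,0.03,0,0,0,0.048,0,0,0.03,0,0,0,0.06,0,0,0.03,0,0,0,0.072,0,0,0.03,0,0,0,0.084,0,0,0.03,0,0,0,0.096,0,0,0.03,0,0,0,0.108,0,0,0.03,0,0,0,0.119,0,0,0.03,0,0,0,0.119,0,0,0.03]
}}

```text
clock: 16.6
position: [0.5651, 0.15, 0.3857]
ee_rot: [0.01, 1.0, 0.003, 0.001]
ft_force: [-0.4, 0.6, -0.6]
grip_width: 0.358
grasp_force: 0.0
```

Run:
```python
from h import *
for n in ['top','side']:
    p=manip.camera(n); save(p,n+'4.png')
    for d in manip.tip_of(p,'nut1')[:8]:
        x=w(p,d['position'])
        if x[2]>.05:print(n,round(d['conf'],2),x.round(3))
a=p['color'][80:280,180:380,::-1]; cv2.imwrite('pics/s4c.png',cv2.resize(a,None,fx=2.5,fy=2.5,interpolation=cv2.INTER_CUBIC))
goal(0.633,-0.191,0.27,-1.5)
```

```text
top 0.58 [ 0.631 -0.147  0.216]
side 0.64 [0.568 0.163 0.133]
side 0.62 [0.53  0.152 0.126]
side 0.61 [ 0.636 -0.148  0.217]
turn [ 0.004  0.006 -1.565] shift [-0.0739 -0.339  -0.06  ] tip [0.566  0.1498 0.212 ] t 16.8 F [-0.4 -0.1  0.2] j7 1.26 w 0.35
```

View pics/s4c.png

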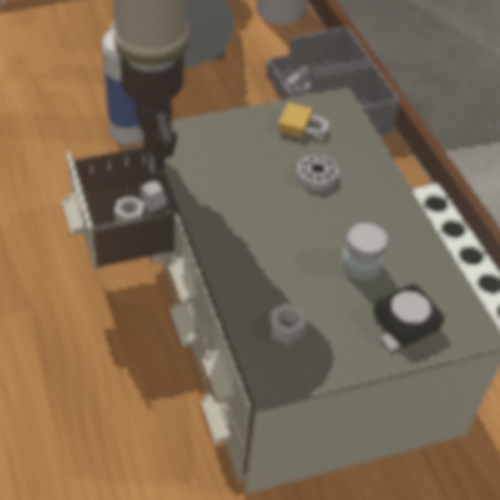

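nut2 is in the drawer at crop (152,195), apparently standing on edge beside nut1 at (129,208). I will drop nut3 farther to the right, at y ≈ 0.117, so it clears both. Now to the right side of nut3.

Request:
{"method": "move_arm", "body": {
  "plan": [0,0,0,0,0,-0.04,0.03,0,0,0.18,-0.01,-0.03,-0.058,0.03,0,0,0.36,-0.02,-0.07,-0.058,0.03,0,0,0.54,-0.03,-0.11,-0.058,0.03,0,0,0.72,-0.04,-0.15,-0.058,0.03,0,0,0.9,-0.05,-0.19,-0.058,0.03,0,0,1.08,-0.06,-0.23,-0.058,0.03,0,0,1.26,-0.07,-0.27,-0.058,0.03,0,0,1.44,-0.074,-0.31,-0.058,0.03,0,0,1.577,-0.074,-0.34,-0.058,0.03,0,0,1.577,-0.074,-0.34,-0.058,0.03,0,0,1.577,-0.074,-0.34,-0.058,0.03]
}}

```text
clock: 18.3
position: [0.6333, -0.1912, 0.4411]
ee_rot: [0.716, 0.699, 0.003, -0.002]
ft_force: [-0.1, 0.1, 0.0]
grip_width: 0.353
grasp_force: 0.0
```

```bash
python3 -c "
from h import *
goal(0.633,-0.192,0.212,-1.5)"
```

```text
turn [ 0.001 -0.007  0.002] shift [-0.0012 -0.0003  0.0557] tip [ 0.6333 -0.1912  0.2677] t 18.3 F [-0.1  0.1  0. ] j7 0.37 w 0.35
```

Request:
{"method": "move_arm", "body": {
  "plan": [0,0,0,0,0,0.025,0.03,0,0,0,0,0,0.045,0.03,0,0,0,0,0,0.056,0.03,0,0,0,0,0,0.056,0.03,0,0,0,0.012,0,0.056,0.03,0,0,0,0.024,0,0.056,0.03,0,0,0,0.036,0,0.056,0.03,0,0,0,0.048,0,0.056,0.03,0,0,0,0.06,0,0.056,0.03,0,0,0,0.072,0,0.056,0.03,0,0,0,0.084,0,0.056,0.03,0,0,0,0.096,0,0.056,0.03]
}}

```text
clock: 19.8
position: [0.6355, -0.0948, 0.386]
ee_rot: [0.716, 0.698, 0.003, -0.002]
ft_force: [0.5, -1.3, 0.5]
grip_width: 0.35
grasp_force: 1.2
```

Request:
{"method": "move_arm", "body": {
  "plan": [0,0,0,0.012,0,0,0.03,0,0,0,0.024,0,0,0.03,0,0,0,0.036,0,0,0.03,0,0,0,0.048,0,0,0.03,0,0,0,0.06,0,0,0.03,0,0,0,0.072,0,0,0.03,0,0,0,0.084,0,0,0.03,0,0,0,0.096,0,0,0.03,0,0,0,0.108,0,0,0.03,0,0,0,0.12,0,0,0.03,0,0,0,0.132,0,0,0.03,0,0,0,0.144,0,0,0.03]
}}

```text
clock: 21.3
position: [0.6393, 0.0492, 0.387]
ee_rot: [0.716, 0.698, 0.003, -0.002]
ft_force: [0.8, -0.4, -0.5]
grip_width: 0.35
grasp_force: 0.4
```

Run:
```python
from h import *
for n in ['top','side']:
    p=manip.camera(n)
    for d in manip.tip_of(p,'nut1')[:8]:
        x=w(p,d['position'])
        if x[2]>.05:print(n,round(d['conf'],2),x.round(3))
goal(0.640,0.091,0.212,-1.5)
```

```text
top 0.69 [0.459 0.154 0.198]
top 0.56 [0.562 0.163 0.127]
top 0.42 [0.527 0.155 0.122]
side 0.64 [0.567 0.163 0.132]
side 0.44 [0.532 0.151 0.126]
side 0.42 [0.64  0.074 0.218]
turn [ 0.001 -0.006  0.   ] shift [ 0.0425 -0.0004  0.0019] tip [0.6393 0.0485 0.2136] t 21.5 F [ 0.4  0.1 -0.5] j7 -0.02 w 0.35
```

Request:
{"method": "move_arm", "body": {
  "plan": [0,0,0,0.014,0,0,0.03,0,0,0,0.028,0,0,0.03,0,0,0,0.042,0,0,0.03,0,0,0,0.042,0,0,0.03,0,0,0,0.02,0,0,0.03,0,0,0,0.015,0,-0.04,0.03,0,0,-0.18,0.02,0.01,-0.058,0.03,0,0,-0.36,0.04,0.02,-0.058,0.03,0,0,-0.54,0.05,0.03,-0.058,0.03,0,0,-0.72,0.07,0.045,-0.058,0.03,0,0,-0.9,0.07,0.045,-0.058,0.03,0,0,-1.08,0.07,0.045,-0.058,0.03]
}}

```text
clock: 23.0
position: [0.6863, 0.1145, 0.4452]
ee_rot: [0.254, 0.967, 0.003, -0.0]
ft_force: [-0.7, -0.4, 0.0]
grip_width: 0.354
grasp_force: 0.0
```

Run:
```python
from h import *
for n in ['top','side']:
    p=manip.camera(n)
    for d in manip.tip_of(p,'nut1')[:8]:
        x=w(p,d['position'])
        if x[2]>.05:print(n,round(d['conf'],2),x.round(3))
goal(0.687,0.116,0.212,88.5)
```

```text
side 0.5 [0.53  0.15  0.125]
side 0.42 [0.565 0.161 0.13 ]
side 0.4 [0.642 0.119 0.216]
turn [ 0.006 -0.    -0.497] shift [-0.0005  0.0009  0.0601] tip [0.6861 0.1151 0.2721] t 23.2 F [ 0.  -0.6  0.9] j7 0.91 w 0.35
```

Request:
{"method": "move_arm", "body": {
  "plan": [0,0,-0.18,0,0,0,0.03,0,0,-0.36,0,0,0,0.03,0,0,-0.497,0,0.002,0,0.03,0,0,-0.497,0,0.002,0.02,0.03,0,0,-0.497,0,0.002,0.04,0.03,0,0,-0.497,0,0.002,0.054,0.03,0,0,-0.497,0,0.002,0.06,0.03,0,0,-0.497,0,0.002,0.06,0.03]
}}

```text
clock: 24.2
position: [0.687, 0.1188, 0.3855]
ee_rot: [0.01, 1.0, 0.003, 0.001]
ft_force: [1.2, 0.3, 0.4]
grip_width: 0.356
grasp_force: 0.0
```

```bash
python3 -c "
from h import *
goal(0.566,0.121,0.212,88.5)"
```

```text
turn [0.006 0.001 0.005] shift [ 1.211e-01 -3.000e-04 -1.000e-04] tip [0.687  0.1188 0.2121] t 24.2 F [1.2 0.3 0.4] j7 1.39 w 0.36
```

Request:
{"method": "move_arm", "body": {
  "plan": [0,0,0,0.012,0,0,0.03,0,0,0,0.024,0,0,0.03,0,0,0,0.036,0,0,0.03,0,0,0,0.048,0,0,0.03,0,0,0,0.06,0,0,0.03,0,0,0,0.072,0,0,0.03,0,0,0,0.084,0,0,0.03,0,0,0,0.096,0,0,0.03,0,0,0,0.108,0,0,0.03,0,0,0,0.121,0,0,0.03,0,0,0,0.121,0,0,0.03]
}}

```text
clock: 25.58
position: [0.5653, 0.1215, 0.3855]
ee_rot: [0.01, 1.0, 0.003, 0.001]
ft_force: [0.2, 0.5, 1.2]
grip_width: 0.353
grasp_force: 0.0
```

Run:
```python
from h import *
for n in ['top','side']:
    p=manip.camera(n); save(p,n+'5.png')
    for d in manip.tip_of(p,'nut1')[:8]:
        x=w(p,d['position'])
        if x[2]>.05:print(n,round(d['conf'],2),x.round(3))
    for d in manip.tip_of(p,'drawer_front')[:1]: print(n,w(p,d['position']).round(3))
a=p['color'][80:280,180:380,::-1]; cv2.imwrite('pics/s5c.png',cv2.resize(a,None,fx=2.5,fy=2.5,interpolation=cv2.INTER_CUBIC))
goal(0.415,0.152,0.26,88.5)
```

```text
top [0.457 0.15  0.196]
side 0.67 [0.567 0.16  0.134]
side 0.42 [0.53  0.152 0.125]
side [0.461 0.147 0.193]
turn [0.006 0.001 0.006] shift [ 0.1519  0.028  -0.0482] tip [0.5663 0.1213 0.2117] t 25.875 F [-1.1 -0.  -0.2] j7 1.31 w 0.35
```

View pics/s5c.png

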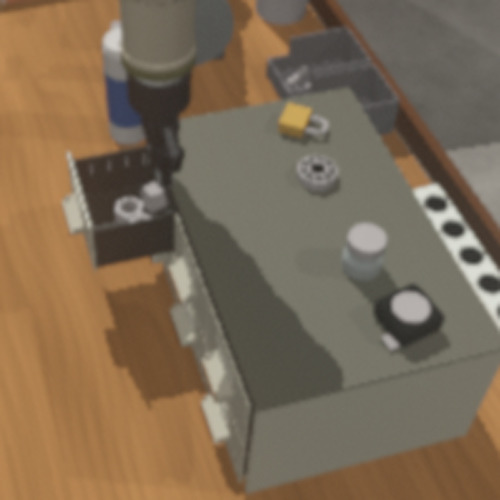

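nut3 has left the top and is probably hidden behind the drawer's near wall. I move the hand in front of the drawer, shut the fingers, and check with the top camera before pushing.

Request:
{"method": "move_arm", "body": {
  "plan": [0,0,0,0,0,-0.03,0.03,0,0,0,0.04,0.01,-0.048,0,0,0,0,0.09,0.02,-0.048,0,0,0,0,0.14,0.028,-0.048,0,0,0,0,0.165,0.028,-0.048,0,0,0,0,0.165,0.028,-0.048,0,0,0,0,0.165,0.028,-0.048,0]
}}

```text
clock: 26.75
position: [0.4023, 0.1522, 0.4334]
ee_rot: [0.01, 1.0, 0.003, 0.001]
ft_force: [-0.8, -0.8, 0.5]
grip_width: 0.001
grasp_force: 0.0
```

Run:
```python
from h import *
for n in ['top','side']:
    p=manip.camera(n); save(p,n+'6.png')
    for d in manip.tip_of(p,'nut1')[:8]:
        x=w(p,d['position'])
        if x[2]>.05:print(n,round(d['conf'],2),x.round(3))
    if n=='top': a=p['color'][120:240,170:330,::-1]; cv2.imwrite('pics/t6c.png',cv2.resize(a,None,fx=4,fy=4,interpolation=cv2.INTER_CUBIC))
goal(0.415,0.152,0.174,88.5)
```

```text
top 0.6 [0.537 0.122 0.121]
top 0.49 [0.563 0.162 0.13 ]
top 0.48 [0.528 0.158 0.125]
side 0.44 [0.567 0.163 0.129]
turn [0.006 0.001 0.005] shift [-0.0127 -0.0005  0.0857] tip [0.4022 0.1522 0.2597] t 26.95 F [ 0.2 -0.8  0.1] j7 1.07 w 0.0
```

View pics/t6c.png

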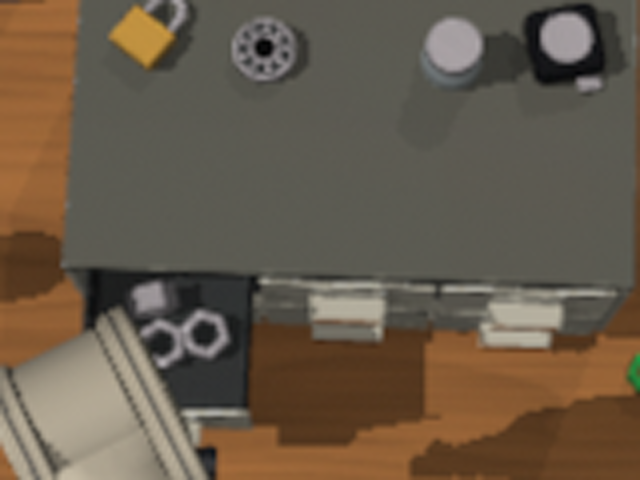

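The top view shows all three nuts in the open drawer: two flat at crop (160,345) and (205,335), one on edge at (150,298). The top is otherwise unchanged. Now I lower the shut fingers in front of the plate and push the drawer in.

Request:
{"method": "move_arm", "body": {
  "plan": [0,0,0,0,0,0.04,0,0,0,0,0,0,0.07,0,0,0,0,0,0,0.085,0,0,0,0,0,0,0.085,0,0,0,0,-0.015,0,0.085,0,0,0,0,-0.03,0,0.085,0,0,0,0,-0.038,0,0.085,0,0,0,0,-0.046,0,0.085,0,0,0,0,-0.054,0,0.085,0,0,0,0,-0.062,0,0.085,0,0,0,0,-0.07,0,0.085,0]
}}

```text
clock: 28.32
position: [0.4721, 0.1513, 0.3483]
ee_rot: [0.01, 1.0, 0.003, 0.0]
ft_force: [-3.1, -1.0, 1.0]
grip_width: 0.004
grasp_force: 1.6
```

Run:
```python
from h import *
goal(0.556,0.149,0.175,88.5)
for n in ['top','side']:
    p=manip.camera(n)
    for d in manip.tip_of(p,'drawer_front')[:1]: print(n,w(p,d['position']).round(3))
```

```text
turn [0.006 0.001 0.006] shift [-0.0839 -0.0006 -0.0001] tip [0.4721 0.1513 0.1749] t 28.325 F [-3.1 -1.   1. ] j7 1.17 w 0.0
top [ 0.598  0.448 -0.002]
side [0.489 0.149 0.195]
```

Request:
{"method": "move_arm", "body": {
  "plan": [0,0,0,-0.008,0,0,0,0,0,0,-0.016,0,0,0,0,0,0,-0.024,0,0,0,0,0,0,-0.032,0,0,0,0,0,0,-0.04,0,0,0,0,0,0,-0.048,0,0,0,0,0,0,-0.056,0,0,0,0,0,0,-0.062,0,0,0,0,0,0,-0.068,0,0,0,0,0,0,-0.072,0,0,0,0,0,0,-0.076,0,0,0,0,0,0,-0.079,0,0,0]
}}

```text
clock: 30.02
position: [0.5508, 0.1499, 0.3484]
ee_rot: [0.01, 1.0, 0.003, 0.001]
ft_force: [-2.9, -2.5, -0.7]
grip_width: 0.008
grasp_force: 1.6
```

Request:
{"method": "move_arm", "body": {
  "plan": [0,0,0,-0.002,0,0,0,0,0,0,-0.004,0,0,0,0,0,0,-0.005,0,0,0]
}}

```text
clock: 30.4
position: [0.5557, 0.1498, 0.3484]
ee_rot: [0.01, 1.0, 0.003, 0.001]
ft_force: [-2.8, -1.9, -0.2]
grip_width: -0.0
grasp_force: 1.5
```

Force is still only drawer friction, about 3 N, so I continue gently to the stop.

Request:
{"method": "move_arm", "body": {
  "plan": [0,0,0,-0.001,0,0,0,0,0,0,-0.002,0,0,0,0,0,0,-0.003,0,0,0]
}}

```text
clock: 30.78
position: [0.5579, 0.1498, 0.3483]
ee_rot: [0.01, 1.0, 0.003, -0.001]
ft_force: [-13.8, -2.4, 5.4]
grip_width: -0.003
grasp_force: 6.6
```

Request:
{"method": "move_arm", "body": {
  "plan": [0,0,0,-0.001,0,0,0,0,0,0,-0.002,0,0,0]
}}

```text
clock: 31.02
position: [0.5588, 0.15, 0.3482]
ee_rot: [0.01, 1.0, 0.003, -0.003]
ft_force: [-23.2, -4.0, 10.6]
grip_width: -0.002
grasp_force: 11.7
```

The force is climbing, so the drawer is at its stop. I hold briefly, back off and lift clear.

Request:
{"method": "move_arm", "body": {
  "plan": [0,0,0,0,0,0,0,0,0,0,0,0,0,0,0,0,0,0.01,0,0,0,0,0,0,0.04,0,0,0,0,0,0,0.08,0,0,0,0,0,0,0.11,0,-0.04,0,0,0,0,0.12,0,-0.08,0,0,0,0,0.12,0,-0.08,0,0,0,0,0.12,0,-0.08,0]
}}

```text
clock: 32.15
position: [0.4407, 0.1517, 0.4281]
ee_rot: [0.01, 1.0, 0.003, 0.001]
ft_force: [0.0, 0.9, -0.3]
grip_width: -0.001
grasp_force: 0.0
```

Run:
```python
from h import *
for n in ['top','side']:
    p=manip.camera(n); save(p,n+'7.png')
    for l in ['drawer_front','jar','bearing','padlock','tape','cabinet']:
        for d in manip.tip_of(p,l)[:1]: print(n,l,round(d['conf'],2),w(p,d['position']).round(3))
a=p['color'][80:300,170:390,::-1]; cv2.imwrite('pics/s7c.png',cv2.resize(a,None,fx=2.5,fy=2.5,interpolation=cv2.INTER_CUBIC))
```

```text
top drawer_front 0.54 [0.569 0.147 0.196]
top jar 0.6 [ 0.753 -0.087  0.201]
top bearing 0.76 [0.756 0.068 0.206]
top padlock 0.5 [0.769 0.168 0.206]
top tape 0.6 [ 0.767 -0.182  0.206]
top cabinet 0.95 [ 0.567 -0.002 -0.003]
side drawer_front 0.7 [0.573 0.147 0.194]
side jar 0.66 [ 0.753 -0.089  0.208]
side bearing 0.55 [0.759 0.065 0.207]
side padlock 0.62 [0.774 0.167 0.205]
side tape 0.97 [ 0.768 -0.18   0.208]
side cabinet 0.98 [ 0.571 -0.004  0.003]
```

View pics/s7c.png

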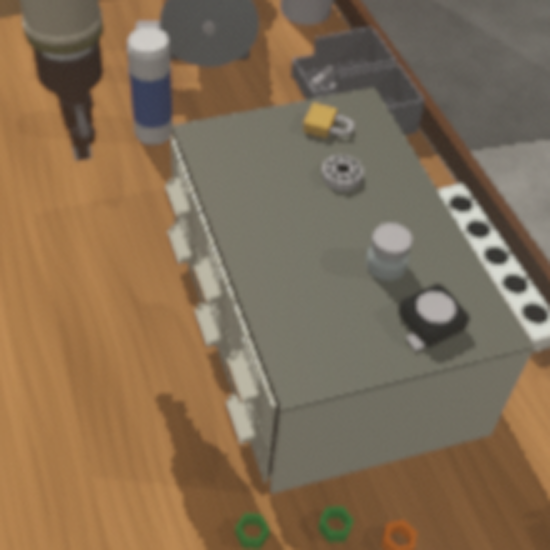

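The left drawer is flush with the others (front line from crop 175,140 to 270,480). The hand is clear at (80,150), and the measured things on the cabinet have not shifted. I hand in.

```bash
python3 -c "
from workcell import manip
print(manip.hand_in())"
```

```text
the job is handed in; nothing more can be done
None
```

I swept all three steel nuts into the open left drawer, pushed it home to its stop and handed the job in at about 32 s; the hand-in returned no verdict.

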